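# Tap the stuck die slide of an embossing jig loose

## Task

The metal die slide is stuck in the guide of the embossing jig. Take the mallet by its handle and loosen the slide with light, slow taps on its left and right brass screw heads in turn, never forcing one side when it binds, until the middle of its front edge lies over the red band; then stand the mallet upright on its black mat again and let go. Touch the slide only with the mallet and leave the jars, brush, bowl and other things where they are.

Things in the scene. Friction and masses are not known exactly. Their poses are not given: they have to be found in the camera images.
- jig: Fixed embossing jig: aluminium bed plate 6 mm thick (x -155 to +90 mm, y +-115 mm) with a closed grey guide housing on the robot's side (x -155 to -25 mm, y +-50 mm, top 42 mm above the table). Origin on the table, under the middle of the slide's bar when fully home. x: horizontal, the way the slide comes out, away from the robot; y left; z up.
- die: The stuck metal slide, 0.8 kg, T-shaped: a bar 40 mm (x) by 200 mm (y), 40 mm high, on two feet at y +-70 mm on the bed plate; a 30 mm wide tongue reaches back 115 mm into the guide (1.6 mm play over a length of 65 mm). Origin: middle of the bar's underside; x forward, out of the guide; y left. It starts within 3 mm of home and needs 7 to 22 mm of travel.
- die_front (a point): Middle of the bar's lower front edge (20 mm ahead of the slide's origin, 4 mm above its underside): must end over the red band. It starts about 20 to 23 mm along the jig's x axis.
- boss_left (a point): Point on the bar's back face, on the axis of the left brass striking screw: 85 mm left of the middle, 20 mm behind the slide's origin, 28 mm above the table. The screw's flat round head, 18 mm wide, is the boss to tap. It stands 5 to 23 mm proud of this point towards the robot, differently on each side and each time (it does not turn or give): feel for it. Tap along the jig's +x.
- boss_right (a point): The same of the right striking screw, 85 mm right of the middle. A boss pushed slowly moves at 2 to 7 N, the slide turning about its other foot; after some 2 to 8 mm the tongue binds in the guide and the force climbs: then push the other boss. More than 12 N of mallet on slide is forcing it.
- red_band (a point): Middle of the red band painted on the bed plate, 36 mm along the jig's x axis from its origin; the band is 12 mm wide (x 30 to 42 mm) and 70 mm long (y).
- mallet: Small mallet, 300 g, standing on its head on the mat, handle straight up. Origin: middle of the head's underside. x axis: through the two striking faces; z along the handle, up.
- mallet_grip (a point): On the axis of the mallet's handle, 80 mm above the underside of its head: where to grasp it. The handle is 24 x 24 mm square with sides along the head's x and y, and reaches from 44 to 110 mm above the underside of the head. Axes as the mallet. A grip with the fingers closing along x resists the taps best.
- mallet_head (a point): Middle of the mallet's head, 58 mm below mallet_grip. The head is 82 mm long (x, a white striking face at each end, 41 mm from the middle), 44 mm wide and 44 mm high. Axes as the mallet.
- mat: Black rubber mat 150 x 150 mm, 4 mm thick, fixed on the table. Origin: middle of its underside. The mallet stands on it at the start and must stand on it at the end.
- jar_magenta: Magenta jar, 66 mm wide, 100 mm high, a bystander: leave alone. Origin at its underside.
- jar_yellow: Yellow jar, 66 mm wide, 100 mm high, a bystander: leave alone. Origin at its underside.
- jar_green: Green jar, 66 mm wide, 100 mm high, a bystander: leave alone. Origin at its underside.
- brush: Brush, 170 mm long, lying along its x axis, a bystander: leave alone. Origin at its underside.
- bowl: Blue bowl, 90 mm wide, 45 mm high, a bystander: leave alone. Origin at its underside.
- spare_die: Brass plate 50 x 70 x 14 mm, a bystander: leave alone. Origin at its underside.
- ink_roller: Black rubber roller standing on end, 34 mm wide, 90 mm high, a bystander: leave alone. Origin at its underside.
There are look-alikes about, which are no part of the job. Of the things that look like the mallet, the smallest one is meant.

How it is judged:
By the outcome, as a careful person would: the job done as asked, in the order asked, and still so for the second after the job is handed in, with the robot touching nothing.
It also fails if it takes over 72 s, if anything falls off the work surface, if the arm or the gripper's body presses on something with over 40 N, if the wrist force passes 120 N, or if a joint passes its speed limit or range.

## Robot

A 7-joint arm with a two-finger parallel gripper is mounted at the origin on the work surface. World frame = base frame: x ahead of the robot, y to its left, z up, the work surface at z = 0. Lengths are in m, angles in rad, forces in N, time in s.
With the tool pointing down it reaches from about 0.4 to 0.875 m from the base axis. Payload 19.3 kg.
Tool frame: the origin (TCP) lies on the front face of the gripper's body, between the roots of the fingers; the fingertips stand 73 mm ahead of it and the grasp point (between the pads) lies 54 mm ahead of it (grip_depth is the distance from the TCP to the grasp point, in m); z points along the fingers, x is the direction in which the jaws open and shut, and the axes are right-handed (so a half turn about z gives the same grasp; the last joint's range is limited). The gripper opens to 85 mm and grips with 20 to 120 N. Pads are 22 mm wide; open, the fingers measure 114 mm over their backs; the gripper's body (76 mm by 85 mm) begins 54 mm behind the grasp point. The pads swing forward as they close: fully open they stand 13 mm farther back than shut.
Start: joints at [1.272, 0.521, -0.036, 1.599, 0.021, 1.021, -0.113], TCP at [0.142, -0.609, 0.304] pointing down, gripper open.
Joint ranges: [-2.91, 2.91], [-0.3, 2.13], [-1.5, 1.42], [0.17, 2.43], [-1.26, 4.41], [0.16, 1.93], [-2.52, 2.52]. Speed limits (rad/s): [1.89, 1.89, 2.39, 2.39, 3.01, 3.01, 3.01].

## Interface

Orientations are given as a rotation vector (axis times angle).
In Python, from rig import sense, grab_frame, close_job, grip_depth gives the robot as it stands.
- The arm moves only by the tool apply_moves, never from a script. Its argument "targets" is text: rows parted by semicolons, each of 7 numbers parted by spaces: the shift along the world's x, y, z in cm, then the turn, a rotation vector about the world's x, y, z in rad, then the opening, from -1 (shut) to 1 (fully open). A call has 1 to 20 rows; each row shifts and turns the commanded pose from where the row before left it; what a row does not reach is not made up. A row lasts 1/12 s, in which the tool goes at most 41.7 mm and 7.16 degrees, less where a joint would pass 70% of its speed; a pose out of reach is approached as far as the arm can. A call with a gripper value outside its range is refused whole. The fingers move at their own pace and stop on an object; "force" is the grip in N (left out, the last holds). Time passes only in rows, so rows that do not move let the fingers close. It gives the time, the measured TCP pose, the force and the opening at its end, in the units of the state.
- sense(): the state, without advancing time (a new reading comes with each control period).
- grab_frame(name): name is "side" or "top"; returns a dict with "img" (384x512x3 uint8, red, green, blue), "range_z" (384x512 float32, m along the optical axis (not along the pixel's ray), 0 where there is no reading), "K" (3x3 intrinsics, pixels), "eye" and "orientation" of the camera in the world. Camera axes: x right, y down, z forward; pixel columns grow to the right and rows downward; lengths in m; the calibration is good to about 2 mm. A picture is of the moment at which its call begins.
- close_job(): hands the job in, once; it reports no verdict.
The state is a dict: "time_s": time; "joint_pos": joint angles; "dq": joint speeds; "effort": joint torques, N m; "ee_pos": TCP position; "eef_rot": TCP orientation; "ft_force": force on the tool from outside, world axes, zero at the start; "ft_torque": the same for the moment, N m; "opening": finger opening in m.
Only numpy, scipy, OpenCV 4.12 (cv2) and the standard library are available. Lean on these libraries where they do the work, as an engineer would, in place of code of your own. Each camera call takes 0.05 s, during which the arm holds its last target.

## Working session

There is one attempt and no reset: what is moved stays moved. The work goes in short steps, Python scripts to look and compute and a tool call to move; the robot and the scene stay as the last step left them, time stands still between calls to the robot, and variables do not carry over. Pictures are saved under pics/ and viewed, and the job is handed in when it is done.

Besides the shell and the picture viewer there is one more tool, called after "Call:" by a JSON object that holds its "fn" and its "kwargs", one argument or row to a line. apply_moves: Moves the arm, as the interface text tells. Its arguments: {"type":"object","properties":{"targets":{"type":"string"},"force":{"type":"number"}},"required":["targets"]}

```bash
ls; mkdir -p pics; cat > h.py <<'E'
import numpy as np,cv2
from rig import sense,grab_frame,close_job,grip_depth
from scipy.spatial.transform import Rotation as R
def cam(name):
    f=grab_frame(name); return f
def Rm(f):
    o=np.array(f["orientation"],float)
    if o.shape==(3,3): return o
    return R.from_rotvec(o).as_matrix() if o.size==3 else R.from_quat(o).as_matrix()
def ray(f,u,v):
    K=np.array(f["K"]); d=np.array([(u-K[0,2])/K[0,0],(v-K[1,2])/K[1,1],1.]); return Rm(f)@d
def onplane(f,u,v,z):
    d=ray(f,u,v); e=np.array(f["eye"]); return e+d*(z-e[2])/d[2]
def cloud(f):
    K=np.array(f["K"]); Z=f["range_z"]; v,u=np.indices(Z.shape)
    P=np.stack([(u-K[0,2])/K[0,0]*Z,(v-K[1,2])/K[1,1]*Z,Z],-1)
    return P@Rm(f).T+np.array(f["eye"])
def proj(f,p):
    q=Rm(f).T@(np.array(p)-np.array(f["eye"])); K=np.array(f["K"]); return (K@(q/q[2]))[:2]
def save(f,n): cv2.imwrite('pics/'+n,f["img"][:,:,::-1])
E
python3 - <<'E'
from h import *
import pickle
print(sense(),grip_depth)
for n in("side","top"):
    f=cam(n);save(f,n+'0.png');pickle.dump(f,open(n+'0.pkl','wb'));print(n,f["K"],f["eye"],f["orientation"])
E
```

```text
pics
{'time_s': 0.0, 'joint_pos': array([ 1.271776  ,  0.52202406, -0.03632405,  1.60004443,  0.0211731 ,
        1.02110353, -0.11283211]), 'dq': array([-0.00021186, -0.00035642,  0.00141139, -0.00190338,  0.0005197 ,
       -0.00041563, -0.00131923]), 'effort': array([-3.71214082e-05, -9.27113700e+01,  1.98014170e+00, -3.69924688e+01,
        1.79241219e-02,  8.34307313e-03, -2.17014025e-05]), 'ee_pos': array([ 0.14167686, -0.60844614,  0.30330641]), 'eef_rot': array([-2.45992143e+00,  1.95295910e+00,  1.53233888e-03]), 'ft_force': array([ 1.3060347 ,  1.13854498, -0.5590586 ]), 'ft_torque': array([-0.01208742, -0.00965128, -0.00913695]), 'opening': 0.08534978667694476} 0.0539
side [[392.64347385   0.         259.73430255]
 [  0.         392.64347385 192.65627015]
 [  0.           0.           1.        ]] [ 0.40428073 -0.80233785  0.88926939] [-2.36794838  0.18359154 -0.07056993]
top [[353.61940383   0.         252.60353887]
 [  0.         353.61940383 195.51621484]
 [  0.           0.           1.        ]] [ 0.37511461 -0.04820532  1.15870542] [-2.12754032  2.12427036 -0.13177396]
```

View pics/side0.png

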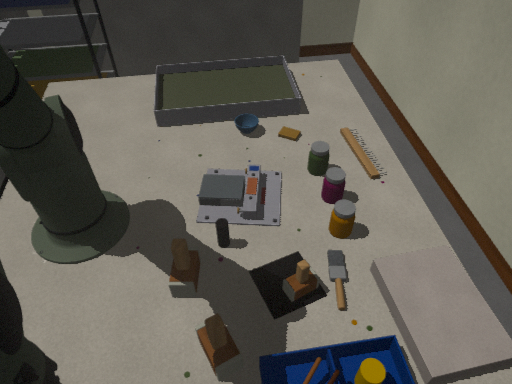

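View pics/top0.png

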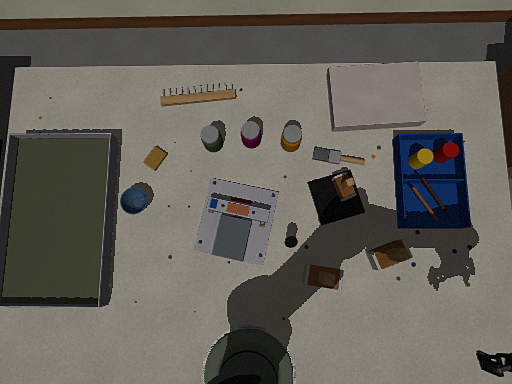

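The side view shows the mallet on the black mat near (300,283), the jig near (240,195) and two larger mallets at (183,268) and (215,340). In the top view the mallet is near (345,186) and the jig near (238,220). I'll zoom in next.

```bash
python3 - <<'E'
from h import *
import pickle
t=pickle.load(open('top0.pkl','rb'));s=pickle.load(open('side0.pkl','rb'))
a=t["img"][140:270,180:380,::-1]; cv2.imwrite('pics/t_c.png',cv2.resize(np.clip(a*1.6,0,255).astype('uint8'),None,fx=4,fy=4,interpolation=cv2.INTER_CUBIC))
a=s["img"][150:320,190:350,::-1]; cv2.imwrite('pics/s_c.png',cv2.resize(np.clip(a*1.6,0,255).astype('uint8'),None,fx=3.5,fy=3.5,interpolation=cv2.INTER_CUBIC))
E
```

```text
(no output)
```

View pics/t_c.png

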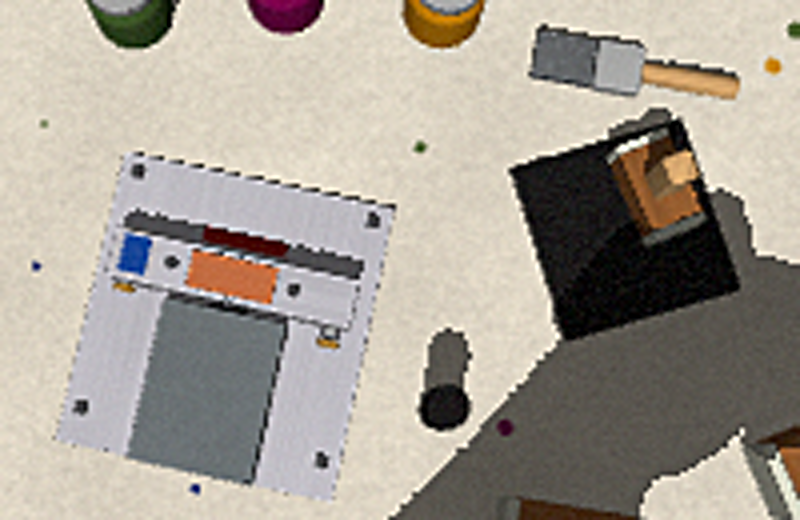

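View pics/s_c.png

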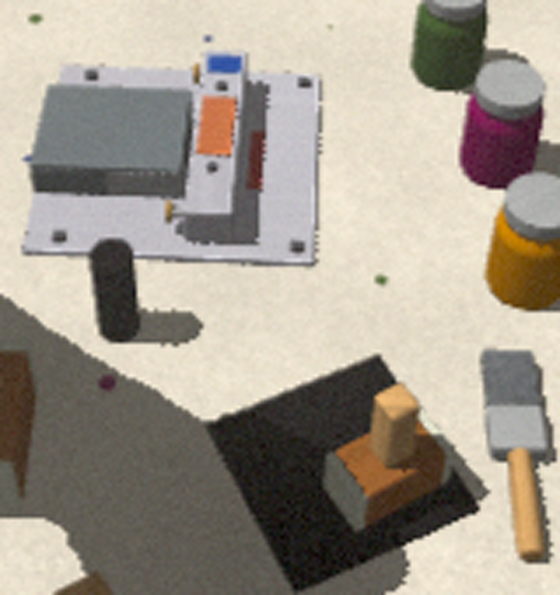

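```bash
cat > meas.py <<'E'
from h import *
import pickle
for n in("top","side"):
    f=pickle.load(open(n+'0.pkl','rb')); P=cloud(f); img=f["img"]; hsv=cv2.cvtColor(img,cv2.COLOR_RGB2HSV)
    print("==",n)
    # mallet wood: region ROI
    u0,u1,v0,v1=(320,365,165,205) if n=="top" else (275,330,250,310)
    sub=np.zeros(img.shape[:2],bool); sub[v0:v1,u0:u1]=1
    Z=P[...,2]
    hd=sub&(Z>.1)&(Z<.13); print('handle top px',hd.sum(), P[hd].mean(0) if hd.any() else '', P[hd].min(0),P[hd].max(0))
    pr=cv2.minAreaRect(P[hd][:,:2].astype('float32')*1000);print('handle rect',pr)
    tp=sub&(Z>.04)&(Z<.054); Q=P[tp]; print('headtop',tp.sum(),Q.mean(0)); print(cv2.minAreaRect(Q[:,:2].astype('float32')*1000))
    # mat
    u0,u1,v0,v1=(300,372,160,230) if n=="top" else (240,335,245,320)
    sub[:]=0; sub[v0:v1,u0:u1]=1
    m=sub&(img.max(2)<45); m=cv2.morphologyEx(m.astype('uint8'),cv2.MORPH_OPEN,np.ones((3,3)))
    c=max(cv2.findContours(m,0,1)[0],key=cv2.contourArea); p=np.array([onplane(f,*q[0],.004)[:2] for q in c],'float32')*1000
    print('mat',cv2.minAreaRect(p), cv2.boxPoints(cv2.minAreaRect(p)).round())
    # bar top and plate
    u0,u1,v0,v1=(185,285,170,270) if n=="top" else (190,290,150,230)
    sub[:]=0; sub[v0:v1,u0:u1]=1
    g=sub&(Z>.003)&(Z<.2); Q=P[g]
    h=np.histogram(Q[:,2],bins=np.arange(0,.06,.003)); print(h[0])
    b=sub&(Z>.002)&(Z<.06); 
    # plate outline by colour: bright-bluish vs table
    f_=img.astype(int); pl=sub&((f_[...,2]-f_[...,0])>2)&(img.max(2)>60)
    pl=cv2.morphologyEx(pl.astype('uint8'),cv2.MORPH_OPEN,np.ones((3,3)))
    c=max(cv2.findContours(pl,0,1)[0],key=cv2.contourArea); p=np.array([onplane(f,*q[0],.006)[:2] for q in c],'float32')*1000
    print('plate',cv2.minAreaRect(p), cv2.boxPoints(cv2.minAreaRect(p)).round())
    bt=sub&(Z>.044)&(Z<.056);Q=P[bt];print('bar',bt.sum(),np.median(Q,0));print(cv2.minAreaRect(Q[:,:2].astype('float32')*1000))
    H,S,V=hsv[...,0],hsv[...,1],hsv[...,2]
    br=sub&(H>12)&(H<28)&(S>120); vv,uu=np.nonzero(br); print('brass',[(u,v,P[v,u].round(4)) for u,v in zip(uu,vv)])
    rd=sub&((H<5)|(H>174))&(S>150)&(V<140); vv,uu=np.nonzero(rd); print('red',len(uu)); 
    q=np.array([onplane(f,u,v,.0065)[:2] for u,v in zip(uu,vv)],'float32')*1000
    if len(q):print(cv2.minAreaRect(q))
    for nm,(a,b2,c2,d) in dict(roller=(283,300,218,250) if n=="top" else (213,232,215,250)).items():
        s2=np.zeros_like(sub);s2[c2:d,a:b2]=1; k=s2&(Z>.08)&(Z<.1);print(nm,k.sum(),P[k].mean(0))
E
python3 meas.py
```

```text
== top
handle top px 67 [ 0.58115403 -0.304173    0.11076435] [ 0.56838185 -0.31798028  0.10202216] [ 0.59584825 -0.29172979  0.11653209]
handle rect ((581.5862426757812, -304.90521240234375), (22.830446243286133, 24.350749969482422), 28.078598022460938)
headtop 278 [ 0.58009797 -0.30264304  0.04618686]
((582.31396484375, -305.1959228515625), (81.4534683227539, 45.125858306884766), 21.551589965820312)
mat ((551.6700439453125, -284.052490234375), (151.14878845214844, 150.94668579101562), 16.08746337890625) [[ 458. -232.]
 [ 500. -378.]
 [ 645. -336.]
 [ 603. -191.]]
[   0 1557  697   74    9    4    7    8    4   17   21   53  348  695
  588  323  109   12    0]
plate ((419.0630798339844, 59.4769287109375), (103.92948913574219, 131.54698181152344), 77.51544189453125) [[344.  23.]
 [472.  -5.]
 [495.  96.]
 [366. 124.]]
bar 587 [0.50565919 0.04179363 0.04620821]
((443.07489013671875, 49.61553192138672), (198.75067138671875, 169.7660675048828), 77.4005126953125)
brass [(np.int64(227), np.int64(207), array([0.5118, 0.0681, 0.0523])), (np.int64(208), np.int64(211), array([0.5011, 0.131 , 
[... 2298 characters left out ...]
74.82029724121094), 77.39617919921875)
brass [(np.int64(246), np.int64(169), array([0.5008, 0.1228, 0.0361])), (np.int64(246), np.int64(170), array([0.5003, 0.1189, 0.0354])), (np.int64(246), np.int64(171), array([0.4997, 0.1142, 0.0354])), (np.int64(246), np.int64(172), array([0.4998, 0.1167, 0.0287])), (np.int64(238), np.int64(208), array([ 0.456 , -0.0423,  0.039 ])), (np.int64(238), np.int64(209), array([ 0.4557, -0.0435,  0.0359])), (np.int64(238), np.int64(210), array([ 0.4553, -0.0474,  0.0361])), (np.int64(238), np.int64(211), array([ 0.4551, -0.0479,  0.0322])), (np.int64(238), np.int64(212), array([ 0.455 , -0.046 ,  0.0257]))]
red 0
roller 128 [ 0.40294324 -0.13437455  0.08879949]
```

```bash
cat > m2.py <<'E'
from h import *
import pickle
f=pickle.load(open('top0.pkl','rb'));P=cloud(f);Z=P[...,2]
for nm,(a,b,c,d) in dict(bigA=(360,415,235,275),bigB=(300,345,258,295),tray=(390,470,128,230),jars=(195,305,118,155),whitebox=(330,425,60,130)).items():
    q=P[c:d,a:b].reshape(-1,3); q=q[q[:,2]>.03]; print(nm,q.min(0).round(3),q.max(0).round(3),np.percentile(q[:,2],98).round(3))
# bar top: cloud in jig frame
O=np.array([.5052,.0353]);th=np.deg2rad(-12.5);X=np.array([np.cos(th),np.sin(th)]);Y=np.array([-X[1],X[0]])
for n in('top','side'):
    f=pickle.load(open(n+'0.pkl','rb'));P=cloud(f);img=f["img"].astype(int)
    d=P[...,:2]-O; jx=d@X;jy=d@Y
    # plate edge by depth-free: colour contour on plane
    sub=np.zeros(jx.shape,bool); 
    vs,us=np.nonzero((abs(jx)<.22)&(abs(jy)<.17))
    m=((img[...,2]-img[...,0])>2)&(abs(jx+.03)<.2)&(abs(jy)<.16)
    m=cv2.morphologyEx(m.astype('uint8'),cv2.MORPH_CLOSE,np.ones((9,9)));m=cv2.morphologyEx(m,cv2.MORPH_OPEN,np.ones((5,5)))
    c=max(cv2.findContours(m,0,1)[0],key=cv2.contourArea)
    p=np.array([onplane(f,*q[0],.006)[:2] for q in c],'float32')*1000; print(n,'plate',cv2.minAreaRect(p))
    bt=(P[...,2]>.0445)&(P[...,2]<.058)&(jx>-.023)&(jx<.06)&(abs(jy)<.12)
    q=np.stack([jx[bt],jy[bt]],1)*1000; print(bt.sum(),'barjig',cv2.minAreaRect(q.astype('float32')), np.median(P[bt][:,2]))
E
python3 m2.py
```

```text
bigA [ 0.321 -0.498  0.03 ] [ 0.413 -0.048  1.159] 0.153
bigB [ 0.263 -0.287  0.031] [ 0.375 -0.048  1.159] 0.152
tray [ 0.375 -0.68   0.03 ] [ 0.751 -0.048  1.159] 0.077
jars [ 0.375 -0.167  0.03 ] [0.779 0.153 1.159] 0.103
whitebox [ 0.375 -0.57   0.03 ] [ 1.004 -0.048  1.159] 0.053
top plate ((470.65185546875, 42.52521514892578), (227.85462951660156, 249.56787109375), 77.80985260009766)
472 barjig ((1.4954681396484375, 0.41655731201171875), (198.75067138671875, 39.27301025390625), 89.90052795410156) 0.04668457250425451
side plate ((470.597412109375, 54.60912322998047), (252.2763214111328, 247.35792541503906), 79.24191284179688)
540 barjig ((0.7930564880371094, -0.35286712646484375), (39.5728645324707, 200.6876678466797), 0.06922771036624908) 0.047290037132075524
```

Call:
{"fn": "apply_moves", "kwargs": {
  "targets": "2.44 1.69 0 0 0 0.0955 1;2.44 1.69 0 0 0 0.0955 1;2.44 1.69 0 0 0 0.0955 1;2.44 1.69 0 0 0 0.0955 1;2.44 1.69 0 0 0 0.0955 1;2.44 1.69 0 0 0 0.0955 1;2.44 1.69 0 0 0 0.0955 1;2.44 1.69 0 0 0 0.0955 1;2.44 1.69 0 0 0 0.0955 1;2.44 1.69 0 0 0 0.0955 1;2.44 1.69 0 0 0 0.0955 1;2.44 1.69 0 0 0 0.0955 1;2.44 1.69 0 0 0 0.0955 1;2.44 1.69 0 0 0 0.0955 1;2.44 1.69 0 0 0 0.0955 1;2.44 1.69 0 0 0 0.0955 1;2.44 1.69 0 0 0 0.0955 1;2.44 1.69 0 0 0 0.0955 1",
  "force": 60
}}

```text
time_s: 1.6
ee_pos: [0.5818, -0.3036, 0.3036]
eef_rot: [-3.084, -0.596, 0.001]
ft_force: [-1.2, 0.6, 0.4]
opening: 0.0853
```

```bash
cat > st.py <<'E'
from h import *
def st():
    s=sense(); M=R.from_rotvec(s['eef_rot']).as_matrix()
    print('t',round(s['time_s'],2),'pos',(s['ee_pos']*1000).round(1),'yaw',np.degrees(np.arctan2(M[1,0],M[0,0])).round(2),'tilt z',M[:,2].round(4),'F',s['ft_force'].round(2),'T',s['ft_torque'].round(2),'op',round(s['opening'],4)); return s
if __name__=='__main__': print(st()['joint_pos'].round(2))
E
python3 st.py
```

```text
t 1.6 pos [ 581.8 -303.6  303.6] yaw 21.86 tilt z [-5.e-04  2.e-04 -1.e+00] F [-1.2   0.64  0.42] T [-0.02  0.    0.01] op 0.0853
[ 0.71  0.62 -0.51  1.49  0.32  1.12  0.52]
```

Call:
{"fn": "apply_moves", "kwargs": {
  "targets": "0 -0.2 -2.5 0 0 0 1;0 0 -2.5 0 0 0 1;0 0 -2.5 0 0 0 1;0 0 -2.5 0 0 0 1;0 0 -2.5 0 0 0 1;0 0 -2 0 0 0 1;0 0 -1.5 0 0 0 1;0 0 -0.5 0 0 0 1;0 0 0 0 0 0 1;0 0 0 0 0 0 1"
}}

```text
time_s: 2.43
ee_pos: [0.5813, -0.3066, 0.1396]
eef_rot: [3.086, 0.589, 0.001]
ft_force: [-0.5, 1.5, 0.7]
opening: 0.0852
```

```bash
python3 - <<'E'
from st import *
st()
f=cam('side');save(f,'side1.png');a=f["img"][200:330,230:350,::-1];cv2.imwrite('pics/s1c.png',cv2.resize(np.clip(a*1.5,0,255).astype('uint8'),None,fx=4.5,fy=4.5))
E
```

```text
t 2.43 pos [ 581.3 -306.6  139.6] yaw 21.6 tilt z [ 6.e-04 -2.e-04 -1.e+00] F [-0.47  1.52  0.73] T [-0.02 -0.03 -0.01] op 0.0852
```

View pics/s1c.png

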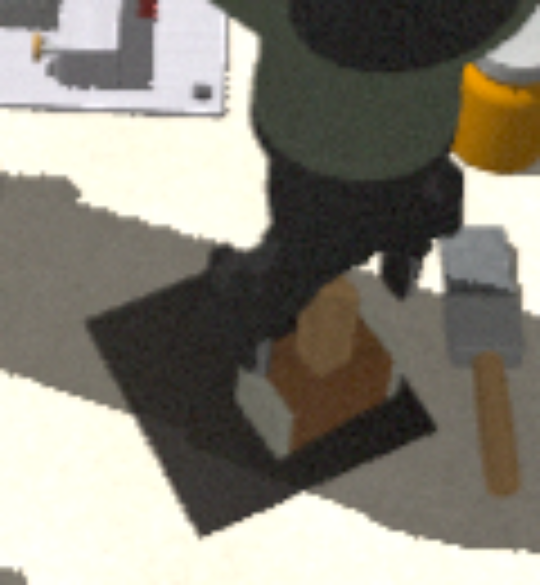

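The handle, near (330,320) in the crop, lies between the two fingers at about (260,335) and (405,270). I'll close on it.

Call:
{"fn": "apply_moves", "kwargs": {
  "targets": "0 0 0 0 0 0 -1;0 0 0 0 0 0 -1;0 0 0 0 0 0 -1;0 0 0 0 0 0 -1;0 0 0 0 0 0 -1;0 0 0 0 0 0 -1;0 0 0 0 0 0 -1;0 0 0 0 0 0 -1",
  "force": 80
}}

```text
time_s: 3.15
ee_pos: [0.5811, -0.3065, 0.1391]
eef_rot: [3.086, 0.589, 0.001]
ft_force: [1.2, 0.0, 2.7]
opening: 0.0231
```

```bash
python3 st.py
```

```text
t 3.15 pos [ 581.1 -306.5  139.1] yaw 21.6 tilt z [ 4.e-04 -1.e-04 -1.e+00] F [1.2  0.02 2.74] T [-0.    0.02  0.01] op 0.0231
[ 0.68  0.8  -0.44  1.61  0.43  0.83  0.43]
```

Call:
{"fn": "apply_moves", "kwargs": {
  "targets": "0 0 1 0 0 0 -1;0 0 2 0 0 0 -1;0 0 2 0 0 0 -1;0 0 2 0 0 0 -1;0 0 2 0 0 0 -1;0 0 2 0 0 0 -1;0 0 2 0 0 0 -1;0 0 1 0 0 0 -1;0 0 0 0 0 0 -1;0 0 0 0 0 0 -1"
}}

```text
time_s: 3.98
ee_pos: [0.5807, -0.3066, 0.2786]
eef_rot: [3.086, 0.588, -0.0]
ft_force: [-0.0, 0.0, -3.2]
opening: 0.0231
```

```bash
python3 st.py
```

```text
t 3.98 pos [ 580.7 -306.6  278.6] yaw 21.59 tilt z [-2.e-04 -2.e-04 -1.e+00] F [-0.03  0.03 -3.21] T [-0.   -0.01  0.01] op 0.0231
[ 0.71  0.64 -0.51  1.52  0.34  1.07  0.51]
```

Call:
{"fn": "apply_moves", "kwargs": {
  "targets": "-0.9 1.4 0 0 0 -0.03 -1;-1.5 2.3 0 0 0 -0.05 -1;-1.7 2.7 0 0 0 -0.06 -1;-1.7 2.7 0 0 0 -0.06 -1;-1.7 2.7 0 0 0 -0.06 -1;-1.7 2.7 0 0 0 -0.06 -1;-1.7 2.7 0 0 0 -0.06 -1;-1.7 2.7 0 0 0 -0.06 -1;-1.7 2.7 0 0 0 -0.06 -1;-1.5 2.3 0 0 0 -0.05 -1;-1.2 1.9 0 0 0 -0.04 -1;-0.7 0.9 0 0 0 -0.013 -1;0 0 0 0 0 0 -1;0 0 0 0 0 0 -1;0 0 0 0 0 0 -1"
}}

```text
time_s: 5.23
ee_pos: [0.404, -0.03, 0.2784]
eef_rot: [3.122, -0.354, -0.001]
ft_force: [-0.3, 0.2, -3.4]
opening: 0.0231
```

```bash
python3 - <<'E'
from st import *
import pickle
print(st()['joint_pos'].round(2))
for n in('side','top'):
    f=cam(n);pickle.dump(f,open(n+'2.pkl','wb'));save(f,n+'2.png')
E
```

```text
t 5.23 pos [404.  -30.  278.4] yaw -12.95 tilt z [-8.e-04  1.e-04 -1.e+00] F [-0.34  0.22 -3.44] T [-0.07 -0.06 -0.03] op 0.0231
[ 0.37  0.24 -0.51  2.15  0.17  0.79 -0.47]
```

View pics/side2.png

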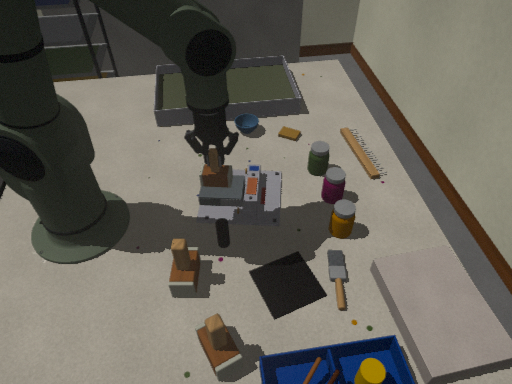

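View pics/top2.png

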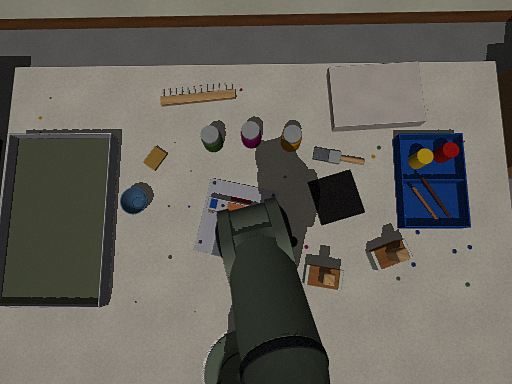

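Call:
{"fn": "apply_moves", "kwargs": {
  "targets": "0 0 -1 0 0 0 -1;0 0 -2 0 0 0 -1;0 0 -2 0 0 0 -1;0 0 -2 0 0 0 -1;0 0 -1.5 0 0 0 -1;0 0 -0.5 0 0 0.007 -1;0 0 0 0 0 0 -1;0 0 0 0 0 0 -1"
}}

```text
time_s: 6.0
ee_pos: [0.4042, -0.0296, 0.1892]
eef_rot: [-3.123, 0.344, 0.0]
ft_force: [0.2, 0.2, -3.0]
opening: 0.0232
```

```bash
python3 - <<'E'
from st import *
print(st()['joint_pos'].round(2))
f=cam('side');save(f,'side3.png');a=f["img"][130:260,170:310,::-1];cv2.imwrite('pics/s3c.png',cv2.resize(np.clip(a*1.5,0,255).astype('uint8'),None,fx=4.5,fy=4.5))
E
```

```text
t 6.0 pos [404.2 -29.6 189.2] yaw -12.56 tilt z [-2.e-04  1.e-04 -1.e+00] F [ 0.2   0.25 -2.98] T [ 0.   -0.02  0.  ] op 0.0232
[ 0.29  0.4  -0.44  2.24  0.32  0.56 -0.62]
```

View pics/s3c.png

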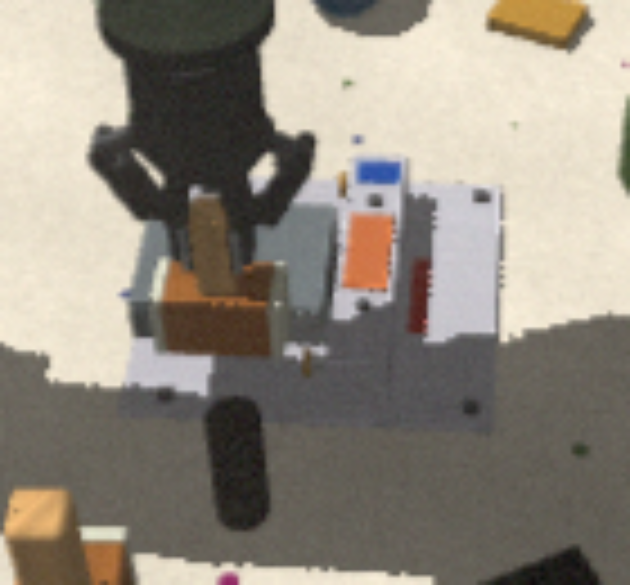

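The mallet hangs upright in the crop around (220,310), and the right brass head is ahead of it at (307,362). The way down is clear.

Call:
{"fn": "apply_moves", "kwargs": {
  "targets": "0 0 -1 0 0 0 -1;0 0 -1 0 0 0 -1;0 0 -1 0 0 0 -1;0 0 -0.8 0 0 0 -1;0 0 -0.5 0 0 0 -1;0 0 -0.2 0 0 0 -1;0 0 0 0 0 0 -1;0 0 0 0 0 0 -1"
}}

```text
time_s: 6.72
ee_pos: [0.4041, -0.0295, 0.1443]
eef_rot: [-3.123, 0.343, -0.001]
ft_force: [0.0, 0.3, -2.3]
opening: 0.023
```

```bash
python3 - <<'E'
from st import *
print(st()['joint_pos'].round(2))
f=cam('side');save(f,'side4.png');a=f["img"][130:260,170:310,::-1];cv2.imwrite('pics/s4c.png',cv2.resize(np.clip(a*1.5,0,255).astype('uint8'),None,fx=4.5,fy=4.5))
E
```

```text
t 6.72 pos [404.1 -29.5 144.3] yaw -12.55 tilt z [ 5.e-04 -0.e+00 -1.e+00] F [ 0.01  0.33 -2.32] T [-0.02 -0.   -0.03] op 0.023
[ 0.22  0.5  -0.37  2.27  0.41  0.44 -0.7 ]
```

View pics/s4c.png

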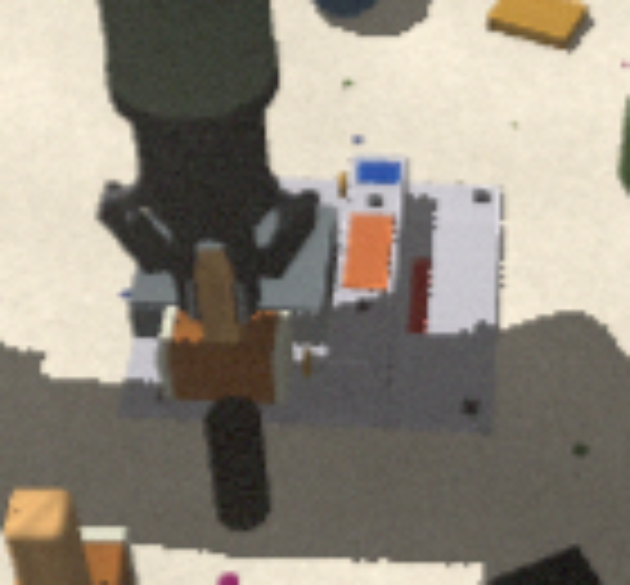

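Call:
{"fn": "apply_moves", "kwargs": {
  "targets": "0.098 -0.021 0 0 0 0 -1;0.098 -0.021 0 0 0 0 -1;0.049 -0.011 0 0 0 0 -1;0.049 -0.011 0 0 0 0 -1;0 0 0 0 0 0 -1"
}}

```text
time_s: 7.18
ee_pos: [0.407, -0.0302, 0.1439]
eef_rot: [-3.123, 0.343, -0.0]
ft_force: [0.3, -0.1, -3.0]
opening: 0.0234
```

Call:
{"fn": "apply_moves", "kwargs": {
  "targets": "0.049 -0.011 0 0 0 0 -1;0.049 -0.011 0 0 0 0 -1;0.049 -0.011 0 0 0 0 -1;0 0 0 0 0 0 -1"
}}

```text
time_s: 7.52
ee_pos: [0.4084, -0.0305, 0.1439]
eef_rot: [-3.123, 0.343, -0.0]
ft_force: [0.4, 0.3, -2.6]
opening: 0.0231
```

Call:
{"fn": "apply_moves", "kwargs": {
  "targets": "0.049 -0.011 0 0 0 0 -1;0.049 -0.011 0 0 0 0 -1;0.049 -0.011 0 0 0 0 -1;0 0 0 0 0 0 -1"
}}

```text
time_s: 7.85
ee_pos: [0.4099, -0.0308, 0.1439]
eef_rot: [-3.123, 0.343, -0.0]
ft_force: [0.2, -1.3, -3.1]
opening: 0.023
```

Call:
{"fn": "apply_moves", "kwargs": {
  "targets": "0.049 -0.011 0 0 0 0 -1;0.049 -0.011 0 0 0 0 -1;0 0 0 0 0 0 -1"
}}

```text
time_s: 8.1
ee_pos: [0.4109, -0.031, 0.1439]
eef_rot: [-3.123, 0.343, -0.0]
ft_force: [-0.5, -0.6, -2.8]
opening: 0.0232
```

Call:
{"fn": "apply_moves", "kwargs": {
  "targets": "0.049 -0.011 0 0 0 0 -1;0.049 -0.011 0 0 0 0 -1;0 0 0 0 0 0 -1"
}}

```text
time_s: 8.35
ee_pos: [0.4119, -0.0313, 0.1439]
eef_rot: [-3.123, 0.343, -0.0]
ft_force: [-0.9, -0.9, -3.6]
opening: 0.0232
```

Call:
{"fn": "apply_moves", "kwargs": {
  "targets": "0.049 -0.011 0 0 0 0 -1;0.049 -0.011 0 0 0 0 -1;0 0 0 0 0 0 -1"
}}

```text
time_s: 8.6
ee_pos: [0.4128, -0.0315, 0.1439]
eef_rot: [3.123, -0.343, -0.0]
ft_force: [-0.0, -0.3, -3.9]
opening: 0.0229
```

Call:
{"fn": "apply_moves", "kwargs": {
  "targets": "0.049 -0.011 0 0 0 0 -1;0.049 -0.011 0 0 0 0 -1;0 0 0 0 0 0 -1"
}}

```text
time_s: 8.85
ee_pos: [0.4134, -0.0317, 0.1438]
eef_rot: [3.123, -0.343, -0.001]
ft_force: [-3.8, 1.7, -1.5]
opening: 0.0229
```

Call:
{"fn": "apply_moves", "kwargs": {
  "targets": "0.049 -0.011 0 0 0 0 -1;0 0 0 0 0 0 -1"
}}

```text
time_s: 9.02
ee_pos: [0.4141, -0.0319, 0.1438]
eef_rot: [3.123, -0.344, -0.001]
ft_force: [-3.0, 0.3, -2.6]
opening: 0.0232
```

Call:
{"fn": "apply_moves", "kwargs": {
  "targets": "0.049 -0.011 0 0 0 0 -1;0 0 0 0 0 0 -1"
}}

```text
time_s: 9.18
ee_pos: [0.4147, -0.032, 0.1438]
eef_rot: [3.123, -0.344, -0.0]
ft_force: [-1.7, -0.6, -4.2]
opening: 0.023
```

Call:
{"fn": "apply_moves", "kwargs": {
  "targets": "0.049 -0.011 0 0 0 0 -1;0 0 0 0 0 0 -1"
}}

```text
time_s: 9.35
ee_pos: [0.4152, -0.0321, 0.1439]
eef_rot: [3.123, -0.344, -0.0]
ft_force: [-2.9, -0.4, -2.5]
opening: 0.0234
```

Sliding at about 3 N.

Call:
{"fn": "apply_moves", "kwargs": {
  "targets": "0.049 -0.011 0 0 0 0 -1;0.049 -0.011 0 0 0 0 -1;0 0 0 0 0 0 -1"
}}

```text
time_s: 9.6
ee_pos: [0.416, -0.0322, 0.1438]
eef_rot: [3.123, -0.343, -0.001]
ft_force: [-5.5, -0.4, -0.7]
opening: 0.0232
```

Call:
{"fn": "apply_moves", "kwargs": {
  "targets": "0.049 -0.011 0 0 0 0 -1;0 0 0 0 0 0 -1"
}}

```text
time_s: 9.77
ee_pos: [0.4163, -0.0322, 0.1438]
eef_rot: [3.123, -0.343, -0.002]
ft_force: [-5.1, 1.2, -0.1]
opening: 0.0231
```

Call:
{"fn": "apply_moves", "kwargs": {
  "targets": "0.049 -0.011 0 0 0 0 -1;0 0 0 0 0 0 -1"
}}

```text
time_s: 9.93
ee_pos: [0.4168, -0.0322, 0.1438]
eef_rot: [3.123, -0.343, -0.001]
ft_force: [-6.3, 1.1, -1.6]
opening: 0.0234
```

Call:
{"fn": "apply_moves", "kwargs": {
  "targets": "-0.39 0.085 0 0 0 0 -1;-0.39 0.085 0 0 0 0 -1;0 0 1.5 0 0 0 -1;0 0 2.5 0 0 0 -1;0 0 1 0 0 0 -1;0.42 1.6 0 0 0 0 -1;0.84 3.3 0 0 0 0 -1;0.84 3.3 0 0 0 0 -1;0.84 3.3 0 0 0 0 -1;0.84 3.3 0 0 0 0 -1;0.42 1.68 0 0 0 0 -1;0 0 0 0 0 0 -1;0 0 -1.5 0 0 0 -1;0 0 -2 0 0 0 -1;0 0 -1 0 0 0 -1;0 0 -0.5 0 0 0 -1;0 0 0 0 0 0 -1"
}}

```text
time_s: 11.35
ee_pos: [0.451, 0.1338, 0.1432]
eef_rot: [3.122, -0.343, -0.002]
ft_force: [-0.5, 0.3, -2.6]
opening: 0.0232
```

```bash
cat > jg.py <<'E'
from st import *
O=np.array([504.,35.3]);th=np.deg2rad(-12.4);X=np.array([np.cos(th),np.sin(th)]);Y=np.array([-X[1],X[0]])
if __name__=='__main__':
    s=st(); d=s['ee_pos'][:2]*1000-O; print('jig',(d@X).round(2),(d@Y).round(2),'Fx',(s['ft_force'][:2]@X).round(2))
E
python3 jg.py; python3 - <<'E'
from h import *
f=cam('side');a=f["img"][130:260,170:310,::-1];cv2.imwrite('pics/s5c.png',cv2.resize(np.clip(a*1.5,0,255).astype('uint8'),None,fx=4.5,fy=4.5))
E
```

```text
t 11.35 pos [451.  133.8 143.2] yaw -12.55 tilt z [-1.3e-03 -4.0e-04 -1.0e+00] F [-0.54  0.27 -2.63] T [-0.03  0.04 -0.01] op 0.0232
jig -72.95 84.83 Fx -0.59
```

View pics/s5c.png

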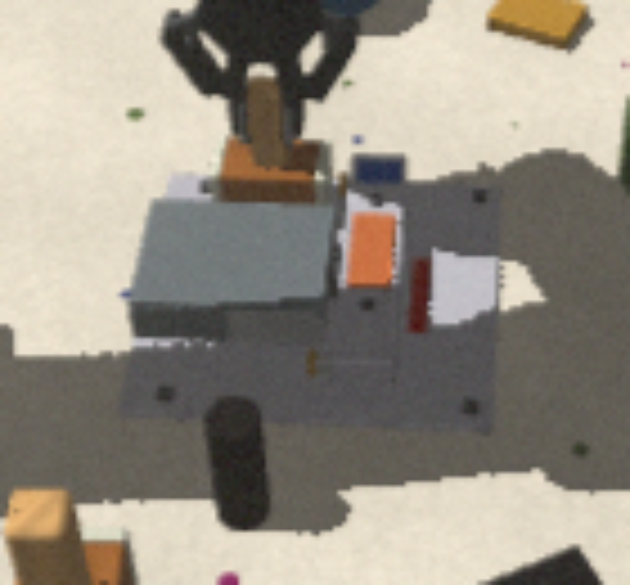

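Call:
{"fn": "apply_moves", "kwargs": {
  "targets": "0.098 -0.021 0 0 0 0 -1;0.098 -0.021 0 0 0 0 -1;0.049 -0.011 0 0 0 0 -1;0.049 -0.011 0 0 0 0 -1;0.049 -0.011 0 0 0 0 -1"
}}

```text
time_s: 11.82
ee_pos: [0.455, 0.1332, 0.1442]
eef_rot: [-3.123, 0.344, -0.001]
ft_force: [-0.6, 0.3, -2.7]
opening: 0.023
```

Call:
{"fn": "apply_moves", "kwargs": {
  "targets": "0.049 -0.011 0 0 0 0 -1;0.049 -0.011 0 0 0 0 -1;0 0 0 0 0 0 -1"
}}

```text
time_s: 12.07
ee_pos: [0.4559, 0.133, 0.1439]
eef_rot: [-3.123, 0.344, -0.0]
ft_force: [0.3, -0.1, -3.8]
opening: 0.023
```

Call:
{"fn": "apply_moves", "kwargs": {
  "targets": "0.049 -0.011 0 0 0 0 -1;0.049 -0.011 0 0 0 0 -1;0 0 0 0 0 0 -1"
}}

```text
time_s: 12.32
ee_pos: [0.4568, 0.1328, 0.1439]
eef_rot: [-3.123, 0.343, 0.0]
ft_force: [0.7, 0.3, -3.2]
opening: 0.0228
```

Call:
{"fn": "apply_moves", "kwargs": {
  "targets": "0.049 -0.011 0 0 0 0 -1;0.049 -0.011 0 0 0 0 -1;0 0 0 0 0 0 -1"
}}

```text
time_s: 12.57
ee_pos: [0.4578, 0.1326, 0.1439]
eef_rot: [-3.123, 0.343, 0.0]
ft_force: [-0.1, -0.4, -3.4]
opening: 0.023
```

Call:
{"fn": "apply_moves", "kwargs": {
  "targets": "0.049 -0.011 0 0 0 0 -1;0.049 -0.011 0 0 0 0 -1;0 0 0 0 0 0 -1"
}}

```text
time_s: 12.82
ee_pos: [0.4585, 0.1325, 0.1438]
eef_rot: [3.123, -0.343, -0.001]
ft_force: [-3.4, 1.0, -2.9]
opening: 0.0233
```

Call:
{"fn": "apply_moves", "kwargs": {
  "targets": "0.049 -0.011 0 0 0 0 -1;0.049 -0.011 0 0 0 0 -1"
}}

```text
time_s: 12.98
ee_pos: [0.4596, 0.1322, 0.1439]
eef_rot: [-3.123, 0.343, 0.0]
ft_force: [-1.4, 1.9, -3.8]
opening: 0.0229
```

Call:
{"fn": "apply_moves", "kwargs": {
  "targets": "0.049 -0.011 0 0 0 0 -1;0.049 -0.011 0 0 0 0 -1"
}}

```text
time_s: 13.15
ee_pos: [0.4608, 0.132, 0.1439]
eef_rot: [-3.123, 0.343, -0.0]
ft_force: [-2.0, 1.0, -2.1]
opening: 0.0236
```

Call:
{"fn": "apply_moves", "kwargs": {
  "targets": "0.049 -0.011 0 0 0 0 -1;0.049 -0.011 0 0 0 0 -1"
}}

```text
time_s: 13.32
ee_pos: [0.4616, 0.1318, 0.1439]
eef_rot: [-3.123, 0.343, 0.0]
ft_force: [-4.5, 1.9, -2.0]
opening: 0.0232
```

Call:
{"fn": "apply_moves", "kwargs": {
  "targets": "0.049 -0.011 0 0 0 0 -1"
}}

```text
time_s: 13.4
ee_pos: [0.4619, 0.1316, 0.1438]
eef_rot: [3.123, -0.343, -0.001]
ft_force: [-6.7, 2.1, 1.2]
opening: 0.0228
```

Call:
{"fn": "apply_moves", "kwargs": {
  "targets": "0.049 -0.011 0 0 0 0 -1"
}}

```text
time_s: 13.48
ee_pos: [0.4622, 0.1316, 0.1438]
eef_rot: [3.122, -0.343, -0.001]
ft_force: [-6.9, 2.2, 0.9]
opening: 0.0232
```

Call:
{"fn": "apply_moves", "kwargs": {
  "targets": "0.03 -0.007 0 0 0 0 -1"
}}

```text
time_s: 13.57
ee_pos: [0.4625, 0.1315, 0.1438]
eef_rot: [3.122, -0.343, -0.002]
ft_force: [-7.0, 1.6, 0.5]
opening: 0.0233
```

Call:
{"fn": "apply_moves", "kwargs": {
  "targets": "0.03 -0.007 0 0 0 0 -1"
}}

```text
time_s: 13.65
ee_pos: [0.4627, 0.1313, 0.1438]
eef_rot: [3.122, -0.343, -0.002]
ft_force: [-6.8, 1.7, -0.3]
opening: 0.0232
```

Call:
{"fn": "apply_moves", "kwargs": {
  "targets": "0.03 -0.007 0 0 0 0 -1;0.03 -0.007 0 0 0 0 -1"
}}

```text
time_s: 13.82
ee_pos: [0.4632, 0.1311, 0.1438]
eef_rot: [3.122, -0.343, -0.002]
ft_force: [-6.6, 0.3, 1.3]
opening: 0.0235
```

Call:
{"fn": "apply_moves", "kwargs": {
  "targets": "0.03 -0.007 0 0 0 0 -1;0 0 0 0 0 0 -1"
}}

```text
time_s: 13.98
ee_pos: [0.4635, 0.131, 0.1437]
eef_rot: [3.122, -0.343, -0.002]
ft_force: [-6.5, 1.4, -1.4]
opening: 0.0235
```

```bash
python3 jg.py; python3 - <<'E'
from h import *
f=cam('side');a=f["img"][130:260,170:310,::-1];cv2.imwrite('pics/s6c.png',cv2.resize(np.clip(a*1.5,0,255).astype('uint8'),None,fx=4.5,fy=4.5))
E
```

```text
t 13.98 pos [463.5 131.  143.7] yaw -12.55 tilt z [-1.5e-03 -7.0e-04 -1.0e+00] F [-6.5   1.43 -1.39] T [ 0.27  1.71 -0.07] op 0.0235
jig -60.11 84.75 Fx -6.65
```

View pics/s6c.png

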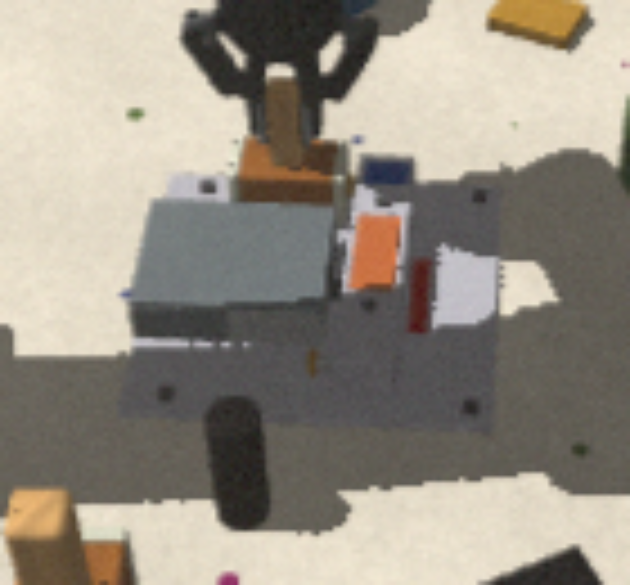

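Call:
{"fn": "apply_moves", "kwargs": {
  "targets": "-0.39 0.085 0 0 0 0 -1;-0.39 0.085 0 0 0 0 -1;0 0 1.5 0 0 0 -1;0 0 2.5 0 0 0 -1;0 0 1 0 0 0 -1;-0.44 -1.6 0 0 0 0 -1;-0.87 -3.3 0 0 0 0 -1;-0.87 -3.3 0 0 0 0 -1;-0.87 -3.3 0 0 0 0 -1;-0.87 -3.3 0 0 0 0 -1;-0.44 -1.62 0 0 0 0 -1;0 0 0 0 0 0 -1;0 0 -1.5 0 0 0 -1;0 0 -2 0 0 0 -1;0 0 -1 0 0 0 -1;0 0 -0.5 0 0 0 -1;0 0 0 0 0 0 -1"
}}

```text
time_s: 15.45
ee_pos: [0.4125, -0.0309, 0.1432]
eef_rot: [-3.123, 0.342, 0.002]
ft_force: [-0.6, -0.0, -3.1]
opening: 0.0229
```

```bash
python3 jg.py
```

```text
t 15.45 pos [412.5 -30.9 143.2] yaw -12.51 tilt z [-1.e-03  2.e-04 -1.e+00] F [-0.63 -0.   -3.09] T [-0.    0.05  0.  ] op 0.0229
jig -75.12 -84.3 Fx -0.62
```

Call:
{"fn": "apply_moves", "kwargs": {
  "targets": "0.098 -0.021 0 0 0 0 -1;0.098 -0.021 0 0 0 0 -1;0.049 -0.011 0 0 0 0 -1;0 0 0 0 0 0 -1"
}}

```text
time_s: 15.78
ee_pos: [0.4156, -0.0319, 0.1444]
eef_rot: [-3.123, 0.344, -0.002]
ft_force: [0.0, 0.5, -2.2]
opening: 0.0229
```

Call:
{"fn": "apply_moves", "kwargs": {
  "targets": "0.049 -0.011 0 0 0 0 -1;0.049 -0.011 0 0 0 0 -1"
}}

```text
time_s: 15.95
ee_pos: [0.4163, -0.0322, 0.1441]
eef_rot: [3.123, -0.344, 0.001]
ft_force: [-0.2, -0.4, -3.0]
opening: 0.023
```

Call:
{"fn": "apply_moves", "kwargs": {
  "targets": "0.049 -0.011 0 0 0 0 -1;0.049 -0.011 0 0 0 0 -1"
}}

```text
time_s: 16.12
ee_pos: [0.4168, -0.0323, 0.1439]
eef_rot: [3.123, -0.343, -0.001]
ft_force: [-3.7, 0.9, -2.0]
opening: 0.023
```

Call:
{"fn": "apply_moves", "kwargs": {
  "targets": "0.049 -0.011 0 0 0 0 -1;0.049 -0.011 0 0 0 0 -1"
}}

```text
time_s: 16.28
ee_pos: [0.4178, -0.0326, 0.1438]
eef_rot: [3.122, -0.343, -0.001]
ft_force: [-3.4, -0.8, -2.4]
opening: 0.0228
```

Call:
{"fn": "apply_moves", "kwargs": {
  "targets": "0.049 -0.011 0 0 0 0 -1;0.049 -0.011 0 0 0 0 -1"
}}

```text
time_s: 16.45
ee_pos: [0.4189, -0.0329, 0.1438]
eef_rot: [3.122, -0.344, -0.001]
ft_force: [-2.4, 0.2, -2.3]
opening: 0.0229
```

Call:
{"fn": "apply_moves", "kwargs": {
  "targets": "0.049 -0.011 0 0 0 0 -1;0.049 -0.011 0 0 0 0 -1"
}}

```text
time_s: 16.62
ee_pos: [0.4201, -0.033, 0.1439]
eef_rot: [3.123, -0.343, -0.0]
ft_force: [-2.7, -0.7, -3.0]
opening: 0.0233
```

Call:
{"fn": "apply_moves", "kwargs": {
  "targets": "0.049 -0.011 0 0 0 0 -1;0.049 -0.011 0 0 0 0 -1"
}}

```text
time_s: 16.78
ee_pos: [0.4208, -0.0331, 0.1438]
eef_rot: [3.123, -0.343, -0.001]
ft_force: [-5.0, 0.9, -0.4]
opening: 0.0235
```

Call:
{"fn": "apply_moves", "kwargs": {
  "targets": "0.049 -0.011 0 0 0 0 -1;0.049 -0.011 0 0 0 0 -1"
}}

```text
time_s: 16.95
ee_pos: [0.4215, -0.0332, 0.1438]
eef_rot: [3.123, -0.343, -0.002]
ft_force: [-7.1, 2.5, 0.7]
opening: 0.0228
```

Call:
{"fn": "apply_moves", "kwargs": {
  "targets": "0.049 -0.011 0 0 0 0 -1;0.049 -0.011 0 0 0 0 -1"
}}

```text
time_s: 17.12
ee_pos: [0.4224, -0.0333, 0.1438]
eef_rot: [-3.123, 0.343, 0.002]
ft_force: [-8.0, 3.2, 0.7]
opening: 0.023
```

Call:
{"fn": "apply_moves", "kwargs": {
  "targets": "0.049 -0.011 0 0 0 0 -1"
}}

```text
time_s: 17.2
ee_pos: [0.4229, -0.0333, 0.1438]
eef_rot: [-3.123, 0.342, 0.002]
ft_force: [-7.6, 4.0, -0.8]
opening: 0.0227
```

Call:
{"fn": "apply_moves", "kwargs": {
  "targets": "0.049 -0.011 0 0 0 0 -1"
}}

```text
time_s: 17.28
ee_pos: [0.4234, -0.0334, 0.1438]
eef_rot: [-3.123, 0.342, 0.002]
ft_force: [-7.0, 4.5, -0.7]
opening: 0.0233
```

Call:
{"fn": "apply_moves", "kwargs": {
  "targets": "-0.39 0.085 0 0 0 0 -1;-0.39 0.085 0 0 0 0 -1;0 0 1.5 0 0 0 -1;0 0 2.5 0 0 0 -1;0 0 1 0 0 0 -1;0.43 1.6 0 0 0 0 -1;0.86 3.3 0 0 0 0 -1;0.86 3.3 0 0 0 0 -1;0.86 3.3 0 0 0 0 -1;0.86 3.3 0 0 0 0 -1;0.43 1.6 0 0 0 0 -1;0 0 0 0 0 0 -1;0 0 -1.5 0 0 0 -1;0 0 -2 0 0 0 -1;0 0 -1 0 0 0 -1;0 0 -0.5 0 0 0 -1;0 0 0 0 0 0 -1"
}}

```text
time_s: 18.7
ee_pos: [0.4588, 0.1317, 0.1433]
eef_rot: [3.122, -0.343, -0.002]
ft_force: [-0.7, 0.3, -3.4]
opening: 0.0234
```

```bash
python3 jg.py
```

```text
t 18.7 pos [458.8 131.7 143.3] yaw -12.55 tilt z [-1.3e-03 -4.0e-04 -1.0e+00] F [-0.73  0.34 -3.4 ] T [-0.03  0.05  0.01] op 0.0234
jig -64.79 84.41 Fx -0.79
```

Call:
{"fn": "apply_moves", "kwargs": {
  "targets": "0.098 -0.021 0 0 0 0 -1;0.098 -0.021 0 0 0 0 -1;0.049 -0.011 0 0 0 0 -1;0 0 0 0 0 0 -1"
}}

```text
time_s: 19.03
ee_pos: [0.462, 0.1313, 0.1444]
eef_rot: [-3.122, 0.344, -0.001]
ft_force: [-0.8, 0.2, -3.2]
opening: 0.023
```

Call:
{"fn": "apply_moves", "kwargs": {
  "targets": "0.049 -0.011 0 0 0 0 -1;0.049 -0.011 0 0 0 0 -1"
}}

```text
time_s: 19.2
ee_pos: [0.4627, 0.1311, 0.1441]
eef_rot: [-3.123, 0.344, -0.0]
ft_force: [-0.1, -0.4, -2.6]
opening: 0.0233
```

Call:
{"fn": "apply_moves", "kwargs": {
  "targets": "0.049 -0.011 0 0 0 0 -1;0.049 -0.011 0 0 0 0 -1"
}}

```text
time_s: 19.37
ee_pos: [0.4637, 0.1309, 0.1439]
eef_rot: [-3.123, 0.343, 0.0]
ft_force: [0.0, 0.5, -2.7]
opening: 0.0234
```

Call:
{"fn": "apply_moves", "kwargs": {
  "targets": "0.049 -0.011 0 0 0 0 -1;0.049 -0.011 0 0 0 0 -1"
}}

```text
time_s: 19.53
ee_pos: [0.4643, 0.1308, 0.1438]
eef_rot: [3.123, -0.343, -0.001]
ft_force: [-3.4, 0.7, -1.6]
opening: 0.0232
```

Call:
{"fn": "apply_moves", "kwargs": {
  "targets": "0.049 -0.011 0 0 0 0 -1;0.049 -0.011 0 0 0 0 -1"
}}

```text
time_s: 19.7
ee_pos: [0.4654, 0.1306, 0.1438]
eef_rot: [-3.123, 0.343, 0.001]
ft_force: [-2.6, 1.2, -3.3]
opening: 0.0231
```

Call:
{"fn": "apply_moves", "kwargs": {
  "targets": "0.049 -0.011 0 0 0 0 -1;0.049 -0.011 0 0 0 0 -1"
}}

```text
time_s: 19.87
ee_pos: [0.4666, 0.1303, 0.1438]
eef_rot: [-3.123, 0.343, 0.0]
ft_force: [-1.3, 2.3, -2.8]
opening: 0.0234
```

Call:
{"fn": "apply_moves", "kwargs": {
  "targets": "0.049 -0.011 0 0 0 0 -1;0.049 -0.011 0 0 0 0 -1"
}}

```text
time_s: 20.03
ee_pos: [0.4673, 0.1301, 0.1438]
eef_rot: [3.123, -0.343, -0.001]
ft_force: [-6.5, 2.7, 0.2]
opening: 0.0228
```

Call:
{"fn": "apply_moves", "kwargs": {
  "targets": "0.049 -0.011 0 0 0 0 -1"
}}

```text
time_s: 20.12
ee_pos: [0.4676, 0.1299, 0.1438]
eef_rot: [3.122, -0.343, -0.001]
ft_force: [-7.1, 2.1, 1.5]
opening: 0.0231
```

Call:
{"fn": "apply_moves", "kwargs": {
  "targets": "0.049 -0.011 0 0 0 0 -1"
}}

```text
time_s: 20.2
ee_pos: [0.468, 0.1298, 0.1438]
eef_rot: [3.122, -0.343, -0.002]
ft_force: [-8.0, 2.5, 2.6]
opening: 0.0233
```

Call:
{"fn": "apply_moves", "kwargs": {
  "targets": "0.049 -0.011 0 0 0 0 -1"
}}

```text
time_s: 20.28
ee_pos: [0.4684, 0.1297, 0.1438]
eef_rot: [3.122, -0.343, -0.002]
ft_force: [-8.5, 0.7, 2.3]
opening: 0.0229
```

Call:
{"fn": "apply_moves", "kwargs": {
  "targets": "0.049 -0.011 0 0 0 0 -1"
}}

```text
time_s: 20.37
ee_pos: [0.4688, 0.1295, 0.1438]
eef_rot: [3.122, -0.343, -0.002]
ft_force: [-7.7, 1.2, 1.5]
opening: 0.0228
```

Call:
{"fn": "apply_moves", "kwargs": {
  "targets": "0.03 -0.007 0 0 0 0 -1"
}}

```text
time_s: 20.45
ee_pos: [0.4691, 0.1293, 0.1438]
eef_rot: [3.122, -0.343, -0.002]
ft_force: [-7.9, 1.1, 2.0]
opening: 0.023
```

Call:
{"fn": "apply_moves", "kwargs": {
  "targets": "0.03 -0.007 0 0 0 0 -1"
}}

```text
time_s: 20.53
ee_pos: [0.4693, 0.1292, 0.1438]
eef_rot: [3.122, -0.343, -0.003]
ft_force: [-8.2, 0.7, 1.4]
opening: 0.023
```

Call:
{"fn": "apply_moves", "kwargs": {
  "targets": "-0.39 0.085 0 0 0 0 -1;-0.39 0.085 0 0 0 0 -1;0 0 1.5 0 0 0 -1;0 0 2.5 0 0 0 -1;0 0 1 0 0 0 -1;-0.43 -1.6 0 0 0 0 -1;-0.86 -3.3 0 0 0 0 -1;-0.86 -3.3 0 0 0 0 -1;-0.86 -3.3 0 0 0 0 -1;-0.86 -3.3 0 0 0 0 -1;-0.43 -1.6 0 0 0 0 -1;0 0 0 0 0 0 -1;0 0 -1.5 0 0 0 -1;0 0 -2 0 0 0 -1;0 0 -1 0 0 0 -1;0 0 -0.5 0 0 0 -1;0 0 0 0 0 0 -1"
}}

```text
time_s: 21.95
ee_pos: [0.4191, -0.0324, 0.1432]
eef_rot: [-3.123, 0.342, 0.002]
ft_force: [-0.2, 0.8, -2.7]
opening: 0.023
```

```bash
python3 jg.py; python3 - <<'E'
from h import *
f=cam('side');a=f["img"][130:260,170:310,::-1];cv2.imwrite('pics/s7c.png',cv2.resize(np.clip(a*1.5,0,255).astype('uint8'),None,fx=4.5,fy=4.5))
import pickle;pickle.dump(f,open('side7.pkl','wb'))
E
```

```text
t 21.95 pos [419.1 -32.4 143.2] yaw -12.51 tilt z [-1.e-03  3.e-04 -1.e+00] F [-0.21  0.83 -2.71] T [ 0.01  0.05 -0.03] op 0.023
jig -68.37 -84.37 Fx -0.38
```

View pics/s7c.png

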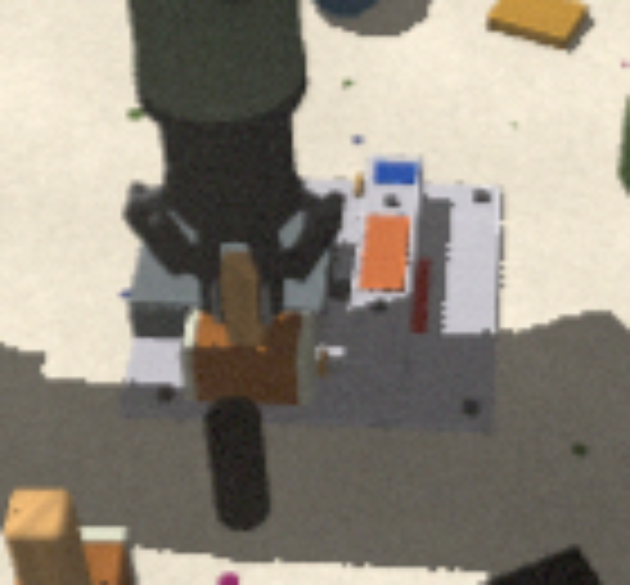

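Call:
{"fn": "apply_moves", "kwargs": {
  "targets": "0.098 -0.021 0 0 0 0 -1;0.098 -0.021 0 0 0 0 -1;0.049 -0.011 0 0 0 0 -1;0 0 0 0 0 0 -1"
}}

```text
time_s: 22.33
ee_pos: [0.4221, -0.0335, 0.1443]
eef_rot: [-3.123, 0.344, -0.002]
ft_force: [0.7, -1.1, -2.5]
opening: 0.0232
```

Call:
{"fn": "apply_moves", "kwargs": {
  "targets": "0.049 -0.011 0 0 0 0 -1;0.049 -0.011 0 0 0 0 -1"
}}

```text
time_s: 22.5
ee_pos: [0.4228, -0.0336, 0.144]
eef_rot: [3.123, -0.343, 0.0]
ft_force: [-0.2, 0.1, -3.0]
opening: 0.023
```

Call:
{"fn": "apply_moves", "kwargs": {
  "targets": "0.049 -0.011 0 0 0 0 -1;0.049 -0.011 0 0 0 0 -1"
}}

```text
time_s: 22.67
ee_pos: [0.4234, -0.0339, 0.1438]
eef_rot: [3.123, -0.343, -0.001]
ft_force: [-4.1, 1.1, -0.3]
opening: 0.0229
```

Call:
{"fn": "apply_moves", "kwargs": {
  "targets": "0.049 -0.011 0 0 0 0 -1;0.049 -0.011 0 0 0 0 -1"
}}

```text
time_s: 22.83
ee_pos: [0.4243, -0.0341, 0.1438]
eef_rot: [3.122, -0.343, -0.002]
ft_force: [-4.0, 1.7, -1.0]
opening: 0.0233
```

Call:
{"fn": "apply_moves", "kwargs": {
  "targets": "0.049 -0.011 0 0 0 0 -1;0.049 -0.011 0 0 0 0 -1"
}}

```text
time_s: 23.0
ee_pos: [0.4255, -0.0344, 0.1438]
eef_rot: [3.122, -0.344, -0.001]
ft_force: [-3.0, -0.8, -1.5]
opening: 0.023
```

Call:
{"fn": "apply_moves", "kwargs": {
  "targets": "0.049 -0.011 0 0 0 0 -1;0.049 -0.011 0 0 0 0 -1"
}}

```text
time_s: 23.17
ee_pos: [0.4266, -0.0346, 0.1438]
eef_rot: [3.123, -0.344, -0.0]
ft_force: [-3.8, 0.4, -3.3]
opening: 0.0233
```

Call:
{"fn": "apply_moves", "kwargs": {
  "targets": "0.049 -0.011 0 0 0 0 -1;0.049 -0.011 0 0 0 0 -1"
}}

```text
time_s: 23.33
ee_pos: [0.4273, -0.0347, 0.1438]
eef_rot: [3.123, -0.343, -0.001]
ft_force: [-6.8, 1.4, 0.3]
opening: 0.0233
```

Call:
{"fn": "apply_moves", "kwargs": {
  "targets": "0.049 -0.011 0 0 0 0 -1;0.049 -0.011 0 0 0 0 -1"
}}

```text
time_s: 23.5
ee_pos: [0.4281, -0.0347, 0.1438]
eef_rot: [3.123, -0.343, -0.002]
ft_force: [-8.0, 2.0, 0.8]
opening: 0.0232
```

Call:
{"fn": "apply_moves", "kwargs": {
  "targets": "0.049 -0.011 0 0 0 0 -1"
}}

```text
time_s: 23.58
ee_pos: [0.4285, -0.0348, 0.1438]
eef_rot: [3.123, -0.343, -0.002]
ft_force: [-8.2, 3.0, 0.5]
opening: 0.0235
```

Call:
{"fn": "apply_moves", "kwargs": {
  "targets": "0.049 -0.011 0 0 0 0 -1"
}}

```text
time_s: 23.67
ee_pos: [0.429, -0.0348, 0.1438]
eef_rot: [-3.123, 0.342, 0.002]
ft_force: [-7.5, 4.2, -0.8]
opening: 0.0229
```

Call:
{"fn": "apply_moves", "kwargs": {
  "targets": "0.049 -0.011 0 0 0 0 -1"
}}

```text
time_s: 23.75
ee_pos: [0.4295, -0.0348, 0.1437]
eef_rot: [-3.123, 0.342, 0.002]
ft_force: [-8.9, 4.6, -0.1]
opening: 0.0233
```

Call:
{"fn": "apply_moves", "kwargs": {
  "targets": "-0.39 0.085 0 0 0 0 -1;-0.39 0.085 0 0 0 0 -1;0 0 1.5 0 0 0 -1;0 0 2.5 0 0 0 -1;0 0 1 0 0 0 -1;0.43 1.6 0 0 0 0 -1;0.86 3.3 0 0 0 0 -1;0.86 3.3 0 0 0 0 -1;0.86 3.3 0 0 0 0 -1;0.86 3.3 0 0 0 0 -1;0.41 1.6 0 0 0 0 -1;0 0 0 0 0 0 -1;0 0 -1.5 0 0 0 -1;0 0 -2 0 0 0 -1;0 0 -1 0 0 0 -1;0 0 -0.5 0 0 0 -1;0 0 0 0 0 0 -1"
}}

```text
time_s: 25.17
ee_pos: [0.4647, 0.1302, 0.1431]
eef_rot: [3.122, -0.343, -0.002]
ft_force: [-1.0, -0.2, -4.2]
opening: 0.0231
```

```bash
python3 jg.py; python3 - <<'E'
from h import *
f=cam('side');a=f["img"][130:260,170:310,::-1];cv2.imwrite('pics/s8c.png',cv2.resize(np.clip(a*1.5,0,255).astype('uint8'),None,fx=4.5,fy=4.5))
g=cam('top');save(g,'top8.png')
import pickle;pickle.dump(f,open('side8.pkl','wb'))
from jg import O,X,Y
P=cloud(f);d=P[...,:2]*1000-O;jx=d@X;jy=d@Y
for z0,z1 in((.042,.06),):
    m=(P[...,2]>z0)&(P[...,2]<z1)&(jx>-19)&(jx<70)&(jy<58)&(jy>-115)
    print(m.sum(),cv2.minAreaRect(np.stack([jx[m],jy[m]],1).astype('float32')))
    for c in range(-95,60,15):
        k=m&(abs(jy-c)<7); print(c,k.sum(),np.percentile(jx[k],[3,97]).round(1) if k.sum()>5 else'')
E
```

```text
t 25.17 pos [464.7 130.2 143.1] yaw -12.55 tilt z [-1.3e-03 -4.0e-04 -1.0e+00] F [-0.97 -0.18 -4.23] T [-0.03  0.   -0.04] op 0.0231
jig -58.72 84.24 Fx -0.91
508 ((16.990455627441406, -21.391006469726562), (40.02643966674805, 159.2917022705078), 1.4528443813323975)
-95 41 [ 0.5 37.2]
-80 52 [ 0.1 36.1]
-65 44 [ 0.1 35.6]
-50 53 [-0.7 37.4]
-35 50 [-2.1 36.5]
-20 45 [-0.2 35.5]
-5 41 [-1.4 34.8]
10 41 [-3.1 33.8]
25 41 [-3.4 33.1]
40 34 [-2.1 35.1]
55 29 [-3.4 34.4]
```

View pics/s8c.png

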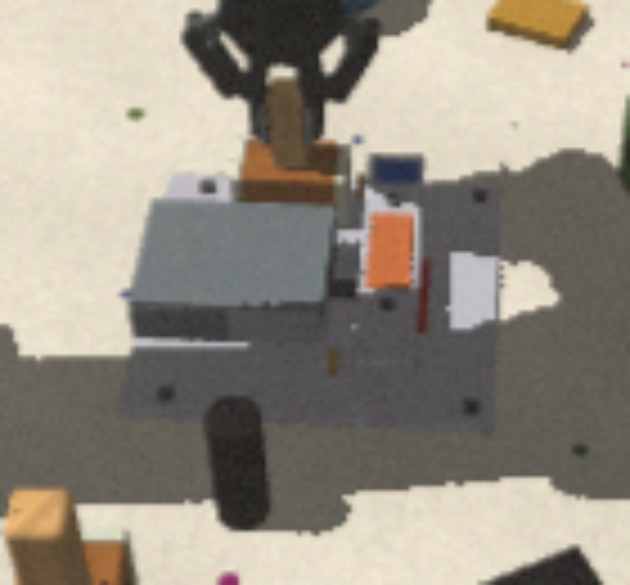

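Call:
{"fn": "apply_moves", "kwargs": {
  "targets": "-0.4 0.09 0.5 0 0 0 -1;0 0 2 0 0 0 -1;0 0 2.5 0 0 0 -1;0 0 2.5 0 0 0 -1;0 0 2.5 0 0 0 -1;0 0 2 0 0 0 -1;0 0 1 0 0 0 -1;0 0 0.5 0 0 0 -1;0 0 0 0 0 0 -1"
}}

```text
time_s: 26.02
ee_pos: [0.4611, 0.1313, 0.2797]
eef_rot: [-3.123, 0.344, -0.002]
ft_force: [0.4, 0.1, -2.9]
opening: 0.0231
```

Call:
{"fn": "apply_moves", "kwargs": {
  "targets": "0.3 -1.3 0 0 0 0.015 -1;0.5 -2.2 0 0 0 0.025 -1;0.6 -2.8 0 0 0 0.033 -1;0.6 -2.8 0 0 0 0.033 -1;0.6 -2.8 0 0 0 0.033 -1;0.6 -2.8 0 0 0 0.033 -1;0.6 -2.8 0 0 0 0.033 -1;0.6 -2.8 0 0 0 0.033 -1;0.6 -2.8 0 0 0 0.033 -1;0.6 -2.8 0 0 0 0.033 -1;0.6 -2.8 0 0 0 0.033 -1;0.6 -2.8 0 0 0 0.033 -1;0.6 -2.8 0 0 0 0.033 -1;0.6 -2.8 0 0 0 0.033 -1;0.6 -2.2 0 0 0 0.033 -1;0.6 -2.2 0 0 0 0.033 -1;0.3 -0 0 0 0 0.014 -1;0 0 0 0 0 0 -1;0 0 0 0 0 0 -1"
}}

```text
time_s: 27.6
ee_pos: [0.5558, -0.2828, 0.2775]
eef_rot: [-3.105, -0.464, 0.002]
ft_force: [0.0, 0.0, -2.1]
opening: 0.023
```

```bash
python3 st.py; cat > fin.py <<'E'
from h import *
import sys,pickle
from jg import O,X,Y
t=sys.argv[1]
for n in('side','top'):
    f=cam(n);save(f,n+t+'.png');pickle.dump(f,open(n+t+'.pkl','wb'))
    P=cloud(f);d=P[...,:2]*1000-O;jx=d@X;jy=d@Y
    m=(P[...,2]>.0435)&(P[...,2]<.058)&(jx>-15)&(jx<70)&(abs(jy)<112)
    print(n,'bar',m.sum(),cv2.minAreaRect(np.stack([jx[m],jy[m]],1).astype('float32')))
    hsv=cv2.cvtColor(f["img"],cv2.COLOR_RGB2HSV);H,S,V=[hsv[...,i] for i in range(3)]
    r=((H<5)|(H>174))&(S>140)&(V<150)&(abs(jx)<70)&(abs(jy)<60)
    vv,uu=np.nonzero(r); q=np.array([(onplane(f,u,v,.0065)[:2]*1000-O) for u,v in zip(uu,vv)])
    if len(q): print('red',len(q),'jx',np.percentile(q@X,[2,98]).round(1),'jy',np.percentile(q@Y,[2,98]).round(1))
    a,b,c,e=(130,260,170,310) if n=='side' else (165,275,185,300)
    cv2.imwrite('pics/%s%sc.png'%(n,t),cv2.resize(np.clip(f["img"][a:b,c:e,::-1]*1.7,0,255).astype('uint8'),None,fx=4.5,fy=4.5))
E
python3 fin.py 9
```

```text
t 27.6 pos [ 555.8 -282.8  277.5] yaw 17.01 tilt z [-0.0016  0.0014 -1.    ] F [ 0.03  0.02 -2.09] T [ 0.04 -0.01 -0.04] op 0.023
[ 0.72  0.59 -0.51  1.61  0.32  1.03  0.4 ]
side bar 595 ((16.22416877746582, 1.2826461791992188), (39.9815788269043, 202.73794555664062), 1.1768383979797363)
red 5 jx [39.2 41.5] jy [-14.2  27.1]
top bar 588 ((17.135173797607422, 1.5828094482421875), (39.59651184082031, 198.539306640625), 1.3982656002044678)
red 4 jx [41.8 43. ] jy [-8.2 27.6]
```

View pics/top9c.png

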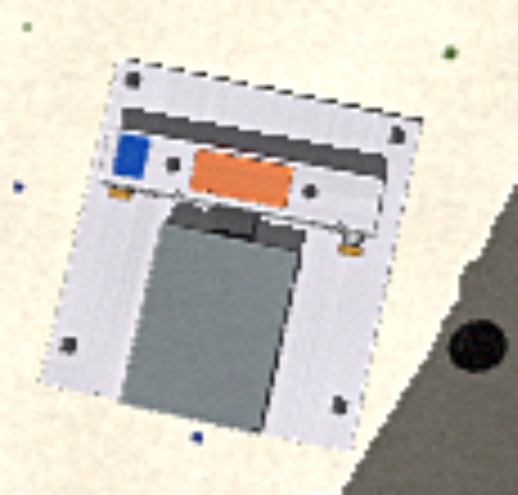

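View pics/side9.png

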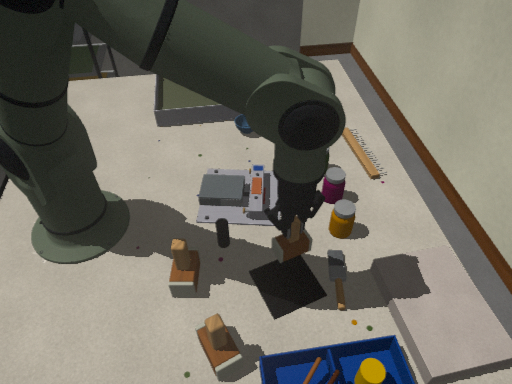

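The slide's front edge sits around jig x 36–37 against a band of about 31–43 in the same frame, so it lies near mid-band. The mallet hangs over the mat near (290,245) in the side view. I'll lower it now.

Call:
{"fn": "apply_moves", "kwargs": {
  "targets": "-0.2 -0.1 -1.5 0 0 0 -1;-0.2 -0.1 -2.5 0 0 0 -1;0 0 -2.5 0 0 0 -1;0 0 -2.5 0 0 0 -1;0 0 -2 0 0 0 -1;0 0 -1.2 0 0 0 -1;0 0 -0.8 0 0 0 -1;0 0 -0.4 0 0 0 -1;0 0 0 0 0 0 -1;0 0 0 0 0 0 -1"
}}

```text
time_s: 28.53
ee_pos: [0.5525, -0.2857, 0.1457]
eef_rot: [3.106, 0.465, 0.001]
ft_force: [-0.5, -0.2, -3.3]
opening: 0.0233
```

```bash
python3 - <<'E'
from st import *
st()
f=cam('side');a=f["img"][200:330,230:350,::-1];cv2.imwrite('pics/s10c.png',cv2.resize(np.clip(a*1.5,0,255).astype('uint8'),None,fx=4.5,fy=4.5))
E
```

```text
t 28.53 pos [ 552.5 -285.7  145.7] yaw 17.02 tilt z [ 9.e-04 -5.e-04 -1.e+00] F [-0.53 -0.25 -3.3 ] T [-0.02  0.03 -0.03] op 0.0233
```

View pics/s10c.png

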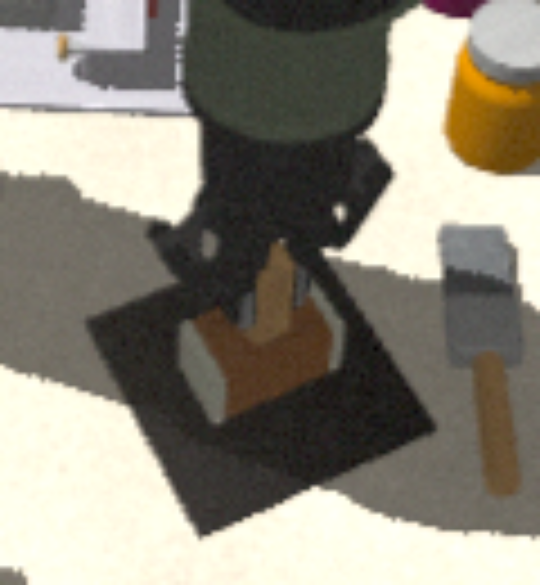

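The mallet is upright over the middle of the mat, near (260,350) in the crop. I'll lower slowly to contact.

Call:
{"fn": "apply_moves", "kwargs": {
  "targets": "0 0 -0.2 0 0 0 -1;0 0 -0.2 0 0 0 -1;0 0 -0.1 0 0 0 -1;0 0 0 0 0 0 -1"
}}

```text
time_s: 28.92
ee_pos: [0.552, -0.2857, 0.1398]
eef_rot: [-3.107, -0.465, 0.0]
ft_force: [-0.0, 0.6, -3.0]
opening: 0.0233
```

Call:
{"fn": "apply_moves", "kwargs": {
  "targets": "0 0 -0.1 0 0 0 -1;0 0 0 0 0 0 -1;0 0 0 0 0 0 -1"
}}

```text
time_s: 29.17
ee_pos: [0.5522, -0.2857, 0.1391]
eef_rot: [3.107, 0.465, 0.0]
ft_force: [0.2, 0.2, 0.4]
opening: 0.0232
```

Contact: the weight is off the gripper. I'll open it, wait, then rise.

Call:
{"fn": "apply_moves", "kwargs": {
  "targets": "0 0 0 0 0 0 -0.3;0 0 0 0 0 0 -0.1;0 0 0 0 0 0 0.3;0 0 0 0 0 0 1;0 0 0 0 0 0 1;0 0 0 0 0 0 1;0 0 0 0 0 0 1;0 0 0 0 0 0 1;0 0 0 0 0 0 1;0 0 0 0 0 0 1"
}}

```text
time_s: 30.0
ee_pos: [0.552, -0.2857, 0.1389]
eef_rot: [-3.107, -0.465, 0.0]
ft_force: [-0.5, 0.3, -0.2]
opening: 0.0856
```

Call:
{"fn": "apply_moves", "kwargs": {
  "targets": "0 0 0.5 0 0 0 1;0 0 1.5 0 0 0 1;0 0 2.5 0 0 0 1;0 0 2.5 0 0 0 1;0 0 2.5 0 0 0 1;0 0 2.5 0 0 0 1;0 0 1.5 0 0 0 1;0 0 0.5 0 0 0 1;0 0 0 0 0 0 1"
}}

```text
time_s: 30.75
ee_pos: [0.5524, -0.2858, 0.2802]
eef_rot: [3.106, 0.464, 0.003]
ft_force: [0.3, 0.5, -1.0]
opening: 0.0853
```

```bash
python3 st.py; python3 fin.py 11
```

```text
t 30.75 pos [ 552.4 -285.8  280.2] yaw 17.0 tilt z [ 0.0019 -0.0011 -1.    ] F [ 0.35  0.49 -0.98] T [ 0.03 -0.07 -0.02] op 0.0853
[ 0.73  0.58 -0.52  1.62  0.32  1.03  0.41]
side bar 588 ((16.48107147216797, 1.1285247802734375), (39.99631118774414, 202.95492553710938), 1.5603264570236206)
red 5 jx [39.3 40.9] jy [-2.5 26.1]
top bar 605 ((17.44003677368164, 1.9934844970703125), (39.7376708984375, 198.15121459960938), 1.4227149486541748)
red 4 jx [41.8 43. ] jy [-8.2 27.6]
```

View pics/side11.png

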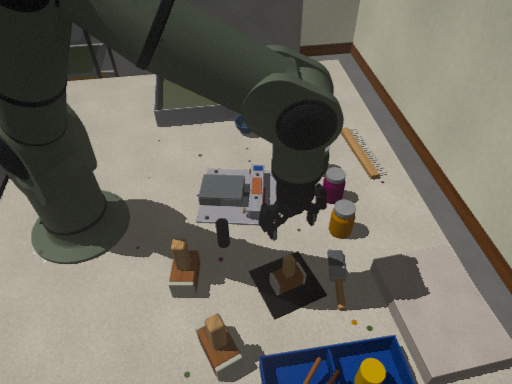

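View pics/top11.png

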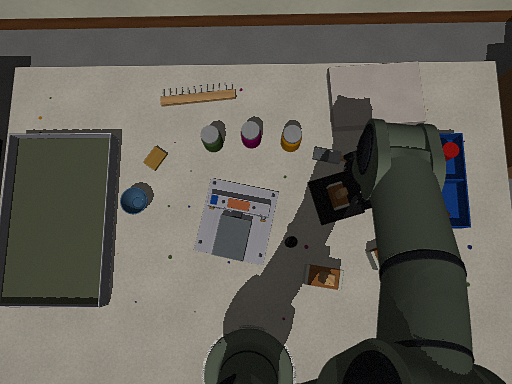

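The mallet stands upright on the mat at (288,275) in the side view. The jars, roller, bowl, brush and plate are where they were, and the gripper is clear of everything.

```bash
python3 -c "
from rig import close_job
print(close_job())"
```

```text
the job is handed in; nothing more can be done
None
```

I loosened the slide with five slow pushes of the mallet (right, left, right, left, right), then stood the mallet on its mat, let go and handed the job in at about 31 s.

**Forces:** I changed sides each time the force climbed and levelled off. The last force readings before changing sides were about 6 to 10 N. These were sampled at the end of each short step and stayed below the 12 N limit.

**Slide position:** The last pictures put the middle of the front edge at about 36.5 mm (side camera) and 37.4 mm (top camera) along the jig. In that frame the band runs from about 31 to 43 mm, so the edge is close to mid-band. The slide is left turned by about 1.5°.

**Mallet and other things:** The mallet stands upright near the middle of the mat, with the gripper open and about 14 cm above where it let go. Everything I was to leave alone looks to be in its starting place.

**Disagreements:**
- The jig origin from the plate outline and from the band differed by about 3 mm, so I placed the slide by the band.
- After the move the bar hides most of the red band in both views. That the edge lies over the band comes from the measurements, not from seeing it directly.

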